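# Take a slide rack off its safety drain hook

## Robot

A 6-joint arm with a two-finger parallel gripper is mounted at the origin on a cart in front of the work surface, level with it; the furniture and walls round the work are solid. World frame = base frame: x ahead of the robot, y to its left, z up, the work surface at z = 0. Lengths are in m, angles in rad, forces in N, time in s.
With the tool pointing down it reaches from about 0.3 to 0.85 m from the base axis. Payload 4.2 kg.
Tool frame: the origin (TCP) lies at the very end of the fingers, on their centre line; the grasp point (between the pads) lies 19 mm behind it (ctrl.pinch_z is the distance from the TCP to the grasp point, in m); z points along the fingers, y is the direction in which the jaws open and shut (so a half turn about z gives the same grasp; the last joint's range is limited). The gripper opens to 91 mm and grips with 3 to 60 N. Pads are 32 mm wide; open, the fingers measure 118 mm over their backs; the gripper's body (76 mm by 178 mm) begins 60 mm behind the grasp point.
Start: joints at [1.204, 0.32, 1.565, -0, 1.257, -0.02], TCP at [0.195, 0.541, 0.214] pointing down, gripper open.
Joint ranges: [-3.11, 3.11], [-0.84, 2.01], [0.21, 2.61], [-1.34, 4.49], [0.05, 2.63], [-2.56, 2.56]. Speed limits (rad/s): [2.57, 2.57, 3.14, 3.14, 3.14, 3.14].

## Interface

Orientations are given as [roll, pitch, yaw] about the fixed x, y, z axes, in that order (R = Rz(yaw) Ry(pitch) Rx(roll)).
In Python, from rig import ctrl, optics, workorder gives the robot as it stands. The module is installed in compiled form; this text tells all that it offers.
- The arm moves only by the tool move_arm, never from a script. Its argument "moves" is a list of rows, each a list of 6 numbers: the shift along the tool's x, y, z in mm, then the turn, a rotation vector about the tool's x, y, z in units of 5 degrees (1.0 is 5 degrees). In form: [[x, y, z, rx, ry, rz], ...]. A call has 1 to 20 rows; each row is the pose to reach, as a shift and turn from the pose commanded when the call began, along the tool's axes at that moment; what a row does not reach only later rows make up. A row lasts 1/12 s, in which the tool goes at most 41.7 mm and 7.16 degrees, less where a joint would pass 70% of its speed; a pose out of reach is approached as far as the arm can. A call with a gripper value outside its range is refused whole. "jaw" is the finger opening in mm, from 0 to 91.2, set as the call begins (left out, the last holds). The fingers move at their own pace and stop on an object; "force" is the grip in N (left out, the last holds). Time passes only in rows, so rows that repeat a pose let the fingers close. It gives the time, the measured TCP pose, the force and the opening at its end, in the units of the state.
- ctrl.sense(): the state, without advancing time (a new reading comes with each control period).
- optics.snapshot(name): name is "side" or "top"; returns a dict with "image" (480x640x3 uint8, red, green, blue), "depth" (480x640 float32, m along the optical axis (not along the pixel's ray), 0 where there is no reading), "fx", "fy", "cx", "cy" (pixels), "k1" (the pictures are not rectified: a ray, as slopes to the right and down, at radius r is drawn at 1 + k1 r^2 times it, then the intrinsics apply), "xyz" and "attitude" of the camera in the world. Camera axes: x right, y down, z forward; pixel columns grow to the right and rows downward; lengths in m; the calibration is good to about 2 mm. A picture is of the moment at which its call begins.
- workorder.job_done(): hands the job in, once; it reports no verdict.
The state is a dict: "t": time; "qpos": joint angles; "joint_velocities": joint speeds; "joint_torque": joint torques, N m; "eef_pos": TCP position; "tcp_rot": TCP orientation; "ft_force": force on the tool from outside, world axes, zero at the start; "torque": the same for the moment, N m; "grip_width": finger opening in m.
Only numpy, scipy, OpenCV 4.12 (cv2) and the standard library are available. Lean on these libraries where they do the work, as an engineer would, in place of code of your own. Each camera call takes 0.05 s, during which the arm holds its last target.

## Task

The rack of glass slides has finished draining on the hook of the stand. Hold the rack by its handle, press the hook's red sprung safety keeper fully open with the rack's own upper rung, lift the rack off the hook, and stand it upright in the steel tray, set down softly and let go. Feel your way: a few newtons open the keeper, the rack must never strain the hook with more than 25 N, and nothing but the rack may touch the stand; leave the timer between stand and tray and the two reagent bottles behind it where they are.

Things in the scene. Friction and masses are not known exactly. Their poses are not given: they have to be found in the camera images.
- slide_rack: Steel rack with nine glass slides and a tall handle, 0.15 to 0.31 kg. Origin: centre of its underside; z up, y across the handle, +x towards the stand's upright. Body 84 (x) x 54 (y) x 36 mm high. Handle: two upright flat straps, 3 mm thick, outer faces 54 mm apart in y, each 26 mm wide (x = -5 to 21 mm), tops at z = 151 mm, joined by two round rungs along y. The keeper passes between the rungs.
- handle_grip (a point): Point midway between the two handle straps, at x = 8, z = 136 mm of the rack: grip here from above, across the straps' outer faces (54 mm, along the rack's y). Nothing stands beside them. Grip firmly (60 N does no harm), and carry it smoothly: a jerk swings the rack in the fingers.
- hanging_rung (a point): Centre of the lower rung, 6 mm thick, at x = 0, z = 89 mm of the rack. It lies on the bed of the hook and the rack hangs from it.
- upper_rung (a point): Centre of the upper rung, 8 mm thick, at x = 14.5, z = 142 mm of the rack. It stands above the keeper and on its mouth side, and is what presses the keeper open.
- drain_stand: Drain stand, fixed to the bench: grey drip pan 190 (x) x 150 (y) x 16 mm, steel upright 12 mm thick, 209 mm tall at x = 75 mm, and clamped to it at z = 168 mm an upward-open J hook of flat bar (10 mm wide in y, 6 mm thick). Origin: centre of the pan's underside; z up; the hook's mouth faces the stand's -x. The rack touches nothing of it but hook and keeper.
- hook_bed (a point): Point of the stand (x = -11, z = 138 mm) on the hook's level bed, which runs from x = 11 to -33. Tip: inner face x = -38, top z = 166; back bar x = 16 to 22, up to z = 205 (stand frame, mm). That is for mid reach: the hook with its keeper is clamped by hand up to 7.5 mm nearer to or farther from the upright. This reach is not measured (the point does not follow it) and has to be felt.
- keeper_pin (a point): Pin of the keeper at mid reach (x = 11, z = 207 mm of the stand). Red strip, 9 x 3 mm, from the pin down and forward over a knee at x = -1, z = 189 to the inside of the tip at x = -36, z = 163, where a spring holds it shut. Its lower end swings inwards only (back, stand +x, off the tip), 0.64 rad to a hard stop. Pushing the rack level back, rung on the bed, starts it after 0 to 16 mm.
- tip_top (a point): Top of the hook's tip at mid reach. The keeper takes 2 N at first touch, 5 N at its stop 10 mm later; drag on the bed adds up to 3 N unless the hand carries the rack's weight. Only its last 1 mm lets the hanging rung up past the keeper's end, else lifting jams. Then up 5 mm, pressed back (5 to 8 N); now that rung holds it. Then up and forward at 45 degrees to 32 mm up; 60 mm forward frees it.
- steel_tray: Shallow rectangular steel tray, 154 (x) x 244 (y) x 21 mm, loose on the bench; origin: centre of its underside; z up; its floor is 2 mm above the bench and flat for 138 x 228 mm inside the 3 mm rim.
- timer: White laboratory timer lying on its back in front of the gap between stand and tray, 62 x 68 x 21 mm; origin: centre of its underside. Leave it alone.
- stock_a: White reagent bottle with a yellow cap, 44 mm thick, 100 mm tall, standing behind the gap between stand and tray; origin: centre of its underside. Leave it alone.
- stock_b: White reagent bottle with a blue cap, 44 mm thick, 100 mm tall, standing behind the gap between stand and tray; origin: centre of its underside. Leave it alone.
Mind the look-alikes: they are no part of the job. There is more than one size of the slide_rack; the one meant has the size given above.

How it is judged:
On the way:
1. the rack is off the hook: lifted with its rungs free of the hook and keeper, in front of the tip (x of slide_rack in the frame of drain_stand below -0.075 m and z of slide_rack in the frame of drain_stand above 0.06 m and contact force between slide_rack and drain_stand below 0.3 N), for 0.1 s.
At the end, for the whole second after the job is handed in: The rack stands in the steel tray, flat on its floor (underside within 10 mm of the tray's underside, tilt under 0.08 rad, centre within 45 mm in x and 85 mm in y of the tray's centre), at rest and released; timer and bottles are within 20 mm of where they stood (x of slide_rack in the frame of steel_tray between -0.045 and 0.045 m and y of slide_rack in the frame of steel_tray between -0.085 and 0.085 m and z of slide_rack in the frame of steel_tray below 0.01 m and angle between slide_rack's own z axis and vertical below 0.08 rad and linear speed of slide_rack below 0.02 m/s and contact force between slide_rack and the fingers below 0.1 N and distance of each of timer, stock_a, stock_b from where it was at the start of the episode below 0.02 m); the robot touches nothing.
It fails at once if the rack strains the hook, keeper or stand with more than 25 N (contact force between slide_rack and drain_stand above 25 N).
It fails at once if the robot itself touches the stand, its hook or keeper (over 1 N) (contact force between any of the arm, the fingers and drain_stand above 1 N).
It fails at once if the rack is dropped or banged into the tray (over 40 N) (contact force between slide_rack and steel_tray above 40 N).
It fails at once if the timer or a bottle is shifted by more than 20 mm (distance of any of timer, stock_a, stock_b from where it was at the start of the episode above 0.02 m).
It also fails if it takes over 56 s, if anything falls off the work surface, if the arm or the gripper's body presses on something with over 40 N, if the wrist force passes 120 N, or if a joint passes its speed limit or range.

## Working session

There is one attempt and no reset: what is moved stays moved. The work goes in short steps, Python scripts to look and compute and a tool call to move; the robot and the scene stay as the last step left them, time stands still between calls to the robot, and variables do not carry over. Pictures are saved under pics/ and viewed, and the job is handed in when it is done.

Besides the shell and the picture viewer there is one more tool, called after "Request:" as name(argument=value, ...) on one line, values as JSON. move_arm: Moves the arm, as the interface text tells. Its arguments: {"type":"object","properties":{"moves":{"type":"array"},"jaw":{"type":"number"},"force":{"type":"number"}},"required":["moves"]}

```bash
mkdir -p pics; cat > h.py <<'E'
import numpy as np,cv2
from rig import ctrl,optics,workorder
def snap(n,tag):
    s=optics.snapshot(n); cv2.imwrite(f'pics/{tag}.png',s['image'][:,:,::-1]); np.save(f'pics/{tag}.npy',s,allow_pickle=True); return s
def load(tag): return np.load(f'pics/{tag}.npy',allow_pickle=True).item()
E
python3 - <<'E'
from h import *
print(ctrl.sense())
for n in('side','top'):
    s=snap(n,n+'0'); print({k:v for k,v in s.items() if k not in('image','depth')})
E
```

```text
{'t': 0.0, 'qpos': array([ 1.20399906e+00,  3.20293952e-01,  1.56569633e+00, -1.24136670e-05,
        1.25738396e+00, -2.00259684e-02]), 'joint_velocities': array([ 5.98207285e-04,  4.71044923e-04, -1.22621723e-03, -1.46197657e-03,
        6.93270017e-05,  1.58381294e-04]), 'joint_torque': array([-4.43213594e-04, -4.12456870e+01, -2.31971008e+01,  7.28218001e-02,
        4.58362768e-02, -1.51452000e-04]), 'eef_pos': array([0.19525453, 0.54028854, 0.21311239]), 'tcp_rot': array([-3.13981118e+00, -2.38759907e-05,  2.79482517e+00]), 'ft_force': array([-0.36927224,  0.21172168,  0.1865564 ]), 'torque': array([ 0.04954871, -0.03035239,  0.01134723]), 'grip_width': 0.09161516505620225}
{'fx': 438.09736648602166, 'fy': 438.09736648602166, 'cx': 320.03603205349225, 'cy': 243.4001288195833, 'k1': -0.11060476991498401, 'xyz': array([0.5613046 , 0.62441758, 0.80467251]), 'attitude': array([-2.36117138, -0.00830683, -3.04478332])}
{'fx': 541.4339698039494, 'fy': 541.4339698039494, 'cx': 316.41060590709895, 'cy': 240.08891134345077, 'k1': -0.1583783958513636, 'xyz': array([ 0.38072186, -0.08101572,  1.13766103]), 'attitude': array([-2.92440161e+00,  1.82995588e-03, -1.43612901e+00])}
```

View pics/side0.png

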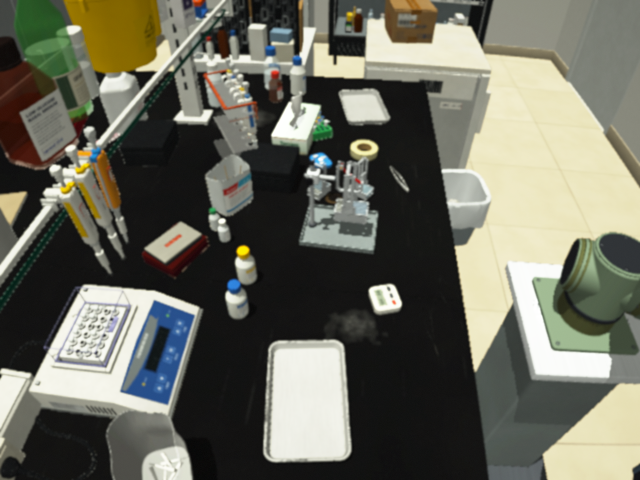

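View pics/top0.png

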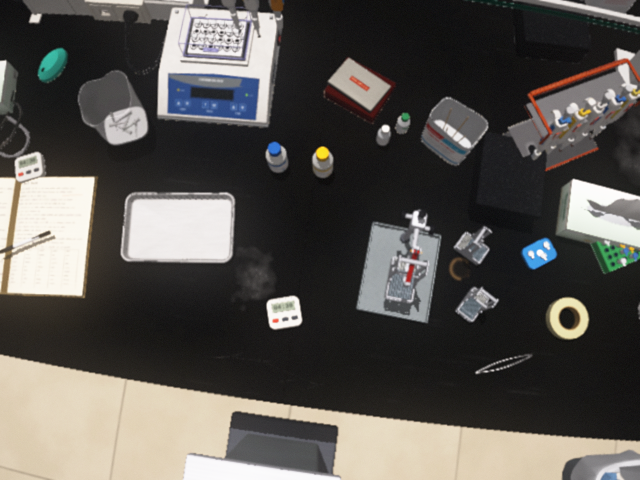

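Candidates for the rack, in top-view pixels: the one hanging on the stand (404,280), and two standing beside it at (472,243) and (478,302). The description picks the hanging one. I'll check it in a close crop.

```bash
cat >> h.py <<'E'
from scipy.spatial.transform import Rotation as Ro
def cam(s): return Ro.from_euler('xyz',s['attitude']).as_matrix(), s['xyz']
def ray(s,u,v):
    K=np.array([[s['fx'],0,s['cx']],[0,s['fy'],s['cy']],[0,0,1.]])
    p=cv2.undistortPoints(np.array([[[u,v]]],float),K,np.array([s['k1'],0,0,0.]))[0,0]
    R,c=cam(s); return c,R@np.array([p[0],p[1],1])
def onz(s,u,v,z):
    c,d=ray(s,u,v); return c+d*(z-c[2])/d[2]
def cloud(s):
    v,u=np.mgrid[0:480,0:640]
    K=np.array([[s['fx'],0,s['cx']],[0,s['fy'],s['cy']],[0,0,1.]])
    p=cv2.undistortPoints(np.stack([u,v],-1).reshape(-1,1,2).astype(float),K,np.array([s['k1'],0,0,0.]))[:,0]
    R,c=cam(s); d=np.c_[p,np.ones(len(p))]*s['depth'].reshape(-1,1)
    P=d@R.T+c; P[s['depth'].ravel()==0]=np.nan
    return P.reshape(480,640,3)
def tri(s1,p1,s2,p2):
    c1,d1=ray(s1,*p1);c2,d2=ray(s2,*p2)
    A=np.c_[d1,-d2];t=np.linalg.lstsq(A,c2-c1,rcond=None)[0]
    a,b=c1+d1*t[0],c2+d2*t[1]; return (a+b)/2,np.linalg.norm(a-b)
E
python3 - <<'E'
from h import *
s=load('side0');t=load('top0')
a=s['image'][150:260,290:390];b=t['image'][200:330,345:505]
cv2.imwrite('pics/cs.png',cv2.resize(a,None,fx=5,fy=5,interpolation=2)[:,:,::-1])
cv2.imwrite('pics/ct.png',cv2.resize(b,None,fx=4.5,fy=4.5,interpolation=2)[:,:,::-1])
C=cloud(t)
for u,v in[(178,228),(284,312),(277,150),(322,155),(365,300),(405,230),(472,243),(478,302),(400,290)]:print(u,v,C[v,u].round(3))
C=cloud(s)
for u,v in[(308,400),(385,298),(237,285),(246,252),(310,235),(352,165),(350,200)]:print(u,v,C[v,u].round(3))
E
```

```text
178 228 [ 0.616  0.259 -0.001]
284 312 [0.466 0.    0.014]
277 150 [0.783 0.057 0.102]
322 155 [ 0.784 -0.036  0.102]
365 300 [ 0.514 -0.164  0.005]
405 230 [ 0.675 -0.232  0.007]
472 243 [ 0.642 -0.355  0.102]
478 302 [ 0.531 -0.384  0.074]
400 290 [ 0.533 -0.223  0.089]
308 400 [ 0.614  0.256 -0.002]
385 298 [0.467 0.007 0.019]
237 285 [0.782 0.068 0.1  ]
246 252 [ 0.785 -0.029  0.098]
310 235 [ 0.661 -0.195  0.003]
352 165 [ 0.564 -0.252  0.192]
350 200 [ 0.563 -0.199  0.127]
```

View pics/cs.png

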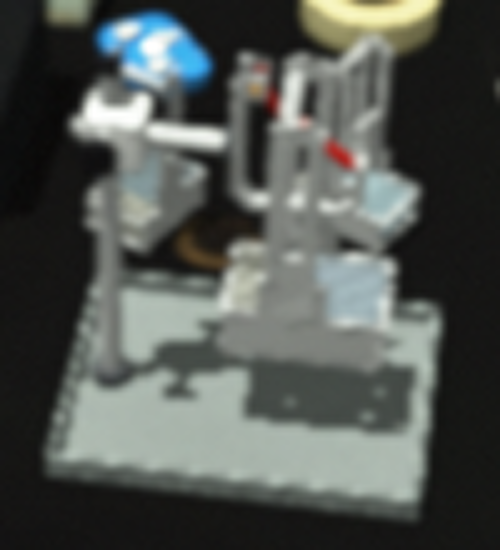

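View pics/ct.png

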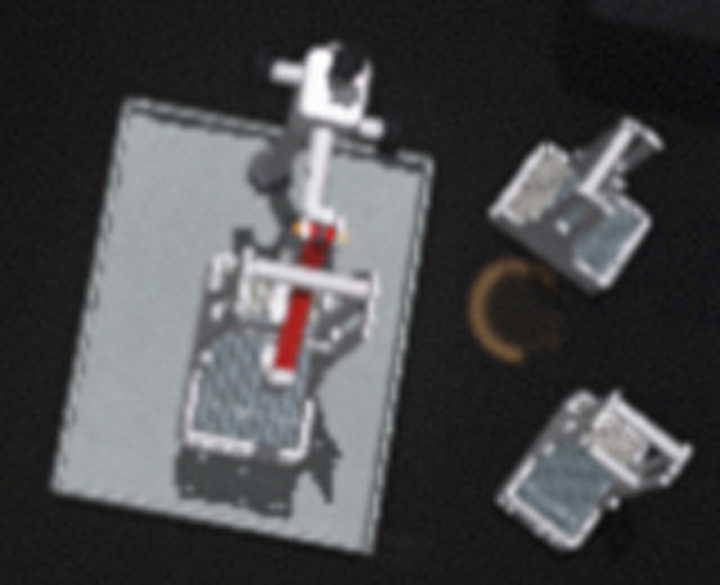

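```bash
python3 - <<'E'
from h import *
t=load('top0');s=load('side0')
f=lambda x,y:(345+(x+.5)/4.5-.5,200+(y+.5)/4.5-.5)
g=lambda x,y:(290+(x+.5)/5-.5,150+(y+.5)/5-.5)
P=[onz(t,*f(*p),0.016)[:2] for p in[(125,98),(432,158),(372,552),(52,490)]]
P=np.array(P);print('pan top',P.round(4),P.mean(0).round(4),[np.linalg.norm(P[i]-P[(i+1)%4]).round(3) for i in range(4)])
for i,j in[(3,0),(2,1)]:d=P[j]-P[i];print(np.degrees(np.arctan2(d[1],d[0])))
for i,j in[(1,0),(2,3)]:d=P[j]-P[i];print(np.degrees(np.arctan2(d[1],d[0]))-90)
Q=np.array([onz(s,*g(*p),0.016)[:2] for p in[(80,275),(437,300),(418,500),(48,462)]]);print('pan side',Q.round(4),Q.mean(0))
for n,z in((('top'),.198),):
  for p in[(240,262),(378,290)]:print('upper rung ends',onz(t,*f(*p),z).round(4))
for p in[(283,370),(315,225)]:print('keeper',onz(t,*f(*p),.165),onz(t,*f(*p),.207))
for im,nm in((t,'t'),(s,'s')):
  I=im['image'].astype(int);hsv=cv2.cvtColor(im['image'],cv2.COLOR_RGB2HSV)
  m=((hsv[...,1]<40)&(hsv[...,2]>150)).astype(np.uint8)
  cs,_=cv2.findContours(m,0,1)
  for c in cs:
    if cv2.contourArea(c)>3000:
      r=cv2.minAreaRect(c);print(nm,cv2.contourArea(c),r, [onz(im,*q,0.021).round(4)[:2] for q in cv2.boxPoints(r)], onz(im,*r[0],0.021).round(4))
E
```

```text
pan top [[ 0.6824 -0.159 ]
 [ 0.673  -0.308 ]
 [ 0.4836 -0.2969]
 [ 0.493  -0.1468]] [ 0.583  -0.2277] [np.float64(0.149), np.float64(0.19), np.float64(0.15), np.float64(0.19)]
-3.6972954257546555
-3.338843967171879
-3.6010155359117135
-3.587153094387517
pan side [[ 0.6848 -0.3003]
 [ 0.4868 -0.3003]
 [ 0.4956 -0.1457]
 [ 0.6834 -0.1529]] [ 0.58767773 -0.22477928]
upper rung ends [ 0.5734 -0.1989  0.198 ]
upper rung ends [ 0.5695 -0.2543  0.198 ]
keeper [ 0.53832841 -0.22499266  0.165     ] [ 0.53152288 -0.21877566  0.207     ]
keeper [ 0.59959194 -0.23207326  0.165     ] [ 0.59014102 -0.22555052  0.207     ]
t 3351.5 ((398.6911926269531, 270.48529052734375), (68.5618667602539, 90.28119659423828), 10.669783592224121) [array([ 0.4926, -0.1475]), array([ 0.6849, -0.1604]), array([ 0.6767, -0.3068]), array([ 0.4845, -0.289 ])] [ 0.5831 -0.2254  0.021 ]
t 6433.0 ((177.4530487060547, 226.7233428955078), (112.25918579101562, 69.17937469482422), 0.9877604246139526) [array([0.5245, 0.3636]), array([0.6768, 0.3945]), array([0.704 , 0.1445]), array([0.5538, 0.1215])] [0.6138 0.2538 0.021 ]
t 8
[... 971 characters left out ...]
2, 314.8094482421875), (150.5938262939453, 80.85383605957031), 73.44293212890625) [array([ 0.1848, -0.1572]), array([-0.053 , -0.2678]), array([-0.0164,  0.1689]), array([0.1662, 0.2279])] [0.0775 0.021  0.021 ]
s 3207.5 ((256.632080078125, 84.53773498535156), (129.790283203125, 124.83357238769531), 4.635463237762451) [array([ 1.1165, -0.577 ]), array([ 1.4863, -1.849 ]), array([ 0.7499, -1.7256]), array([ 0.6815, -0.5559])] [ 0.9707 -1.0177  0.021 ]
s 6545.5 ((440.80938720703125, 70.34407043457031), (178.0102081298828, 102.51416778564453), 39.28940963745117) [array([ 0.6596, -1.3771]), array([ 0.2784, -3.0151]), array([-0.2164, -1.1756]), array([ 0.1728, -0.5382])] [ 0.2096 -1.2583  0.021 ]
```

```bash
python3 - <<'E'
from h import *
c,sn=np.cos(-.0625),np.sin(-.0625)
for n in('top0','side0'):
  s=load(n);C=cloud(s);P=C.reshape(-1,3);col=s['image'].reshape(-1,3).astype(int)
  d=P-[.583,-.228,0];L=np.c_[c*d[:,0]+sn*d[:,1],-sn*d[:,0]+c*d[:,1],P[:,2]]
  red=(col[:,0]-col[:,1]>50)
  k=(abs(L[:,0]+.01)<.1)&(abs(L[:,1])<.05)&(L[:,2]>.12)
  print(n)
  for zlo in(.06,.12,.15,.17,.185,.2):
    q=(abs(L[:,0]+.01)<.1)&(abs(L[:,1])<.06)&(L[:,2]>zlo)&(L[:,2]<=zlo+.03)&~red
    if q.sum(): print(zlo,q.sum(),(np.percentile(L[q],[2,25,50,75,98],axis=0)*1000).round(0).tolist())
  q=k&red; print('red',q.sum()); 
  if q.sum(): print((L[q]*1000).round(0)[::max(1,q.sum()//12)].tolist())
e=ctrl.sense();R=Ro.from_euler('xyz',e['tcp_rot'])
Rt=Ro.from_euler('xyz',[np.pi,0,np.pi-.065])
for p in([.565,-.227,.29],[.565,-.227,.169]):
  print(R.inv().apply(np.array(p)-e['eef_pos'])*1000)
print(np.degrees((R.inv()*Rt).as_rotvec())/5)
E
```

```text
top0
0.06 681 [[-68.0, -24.0, 61.0], [-56.0, -14.0, 70.0], [-42.0, 3.0, 80.0], [-22.0, 15.0, 85.0], [69.0, 27.0, 89.0]]
0.12 186 [[-50.0, -24.0, 123.0], [-28.0, -13.0, 137.0], [-24.0, 4.0, 140.0], [-13.0, 8.0, 143.0], [8.0, 27.0, 149.0]]
0.15 399 [[-49.0, -31.0, 153.0], [15.0, -17.0, 165.0], [52.0, 2.0, 170.0], [62.0, 10.0, 173.0], [79.0, 33.0, 179.0]]
0.17 573 [[-30.0, -28.0, 170.0], [-11.0, -6.0, 177.0], [56.0, 4.0, 183.0], [69.0, 13.0, 193.0], [82.0, 33.0, 199.0]]
0.185 348 [[-29.0, -25.0, 185.0], [-14.0, -6.0, 195.0], [-9.0, 1.0, 199.0], [14.0, 8.0, 206.0], [79.0, 27.0, 213.0]]
0.2 154 [[-26.0, -25.0, 200.0], [-1.0, -5.0, 204.0], [8.0, 1.0, 207.0], [72.0, 6.0, 209.0], [80.0, 26.0, 214.0]]
red 121
[[8.0, 4.0, 204.0], [1.0, 4.0, 212.0], [0.0, -3.0, 206.0], [-2.0, -3.0, 198.0], [-7.0, -1.0, 192.0], [-21.0, 4.0, 182.0], [-23.0, 1.0, 178.0], [-26.0, 0.0, 174.0], [-30.0, 1.0, 173.0], [-33.0, 1.0, 173.0], [-37.0, 3.0, 168.0], [-40.0, 2.0, 164.0], [-43.0, -2.0, 165.0]]
side0
0.06 593 [[-64.0, -24.0, 61.0], [-48.0, 0.0, 73.0], [-29.0, 21.0, 83.0], [3.0, 28.0, 85.0], [78.0, 31.0, 89.0]]
0.
[... 507 characters left out ...]
, 202.0], [10.0, 5.0, 206.0], [70.0, 10.0, 209.0], [80.0, 29.0, 213.0]]
red 23
[[-1.0, 2.0, 200.0], [-1.0, 3.0, 198.0], [-1.0, 5.0, 197.0], [-3.0, -2.0, 192.0], [-2.0, 6.0, 195.0], [-31.0, -4.0, 170.0], [-29.0, 3.0, 173.0], [-31.0, 2.0, 172.0], [-33.0, -0.0, 171.0], [-29.0, 4.0, 170.0], [-32.0, 7.0, 173.0], [-34.0, 3.0, 170.0], [-36.0, -1.0, 167.0], [-32.0, 7.0, 170.0], [-34.0, 6.0, 169.0], [-36.0, 4.0, 168.0], [-39.0, 3.0, 168.0], [-41.0, -4.0, 163.0], [-34.0, 5.0, 166.0], [-37.0, 8.0, 168.0], [-39.0, 4.0, 166.0], [-41.0, 1.0, 164.0], [-39.0, 5.0, 164.0]]
[-608.53605053 -596.10186965  -75.86007903]
[-608.53848456 -595.91487665   45.13977646]
[-1.75590959e-02 -2.72442399e-03 -3.22951143e+00]
```

Request:
move_arm(moves=[[0,0,-40,0,0,0],[-20,-20,-76,0,0,0],[-608,-596,-76,0,0,-3.23],[-608,-596,-76,0,0,-3.23],[-608,-596,-76,0,0,-3.23],[-608,-596,-76,0,0,-3.23],[-608,-596,-76,0,0,-3.23],[-608,-596,-76,0,0,-3.23],[-608,-596,-76,0,0,-3.23],[-608,-596,-76,0,0,-3.23],[-608,-596,-76,0,0,-3.23],[-608,-596,-76,0,0,-3.23],[-608,-596,-76,0,0,-3.23],[-608,-596,-76,0,0,-3.23],[-608,-596,-76,0,0,-3.23],[-608,-596,-76,0,0,-3.23],[-608,-596,-76,0,0,-3.23],[-608,-596,-76,0,0,-3.23],[-608,-596,-76,0,0,-3.23],[-608,-596,-76,0,0,-3.23]], jaw=91, force=60)

```text
t: 1.77
eef_pos: [0.5313, -0.1588, 0.2892]
tcp_rot: [3.141, -0.001, 3.076]
ft_force: [1.2, 1.4, 1.0]
grip_width: 0.0913
```

Request:
move_arm(moves=[[0,0,0,0,0,0],[0,0,0,0,0,0]])

```text
t: 1.93
eef_pos: [0.5312, -0.1583, 0.2883]
tcp_rot: [3.141, -0.002, 3.073]
ft_force: [0.3, 0.6, 0.9]
grip_width: 0.0913
```

Request:
move_arm(moves=[[-20,-33,0,0,0,0],[-38,-66,0,0,0,0],[-38,-66,35,0,0,0],[-38,-66,68,0,0,0],[-38,-66,68,0,0,0]])

```text
t: 2.35
eef_pos: [0.5606, -0.2223, 0.2148]
tcp_rot: [3.136, -0.014, 3.077]
ft_force: [-0.9, 0.6, -1.3]
grip_width: 0.0911
```

```bash
python3 - <<'E'
from h import *
print(ctrl.sense())
t=snap('top','top1');s=snap('side','side1')
b=t['image'][180:330,335:475];a=s['image'][110:260,280:400]
cv2.imwrite('pics/c1.png',np.hstack([cv2.resize(b,(560,600),interpolation=2),np.zeros((600,4,3),np.uint8)])[:,:,::-1])
cv2.imwrite('pics/c2.png',cv2.resize(a,None,fx=4,fy=4,interpolation=2)[:,:,::-1])
E
```

```text
{'t': 2.35, 'qpos': array([-3.96937407e-01,  3.71367376e-01,  1.48419311e+00,  7.11995867e-04,
        1.30074051e+00, -1.90359397e+00]), 'joint_velocities': array([ 0.00743884, -0.04281555, -0.10607742, -0.00313292,  0.09092078,
       -0.00199702]), 'joint_torque': array([-5.60391080e-01, -4.88678849e+01, -2.70022666e+01, -1.02257011e-01,
       -7.44394194e-01, -9.20191349e-03]), 'eef_pos': array([ 0.56060374, -0.22227901,  0.21479915]), 'tcp_rot': array([ 3.13614139, -0.01367808,  3.07729518]), 'ft_force': array([-0.9035253 ,  0.62171409, -1.27172322]), 'torque': array([0.02902033, 0.034798  , 0.03457541]), 'grip_width': 0.09113275903789886}
```

View pics/c1.png

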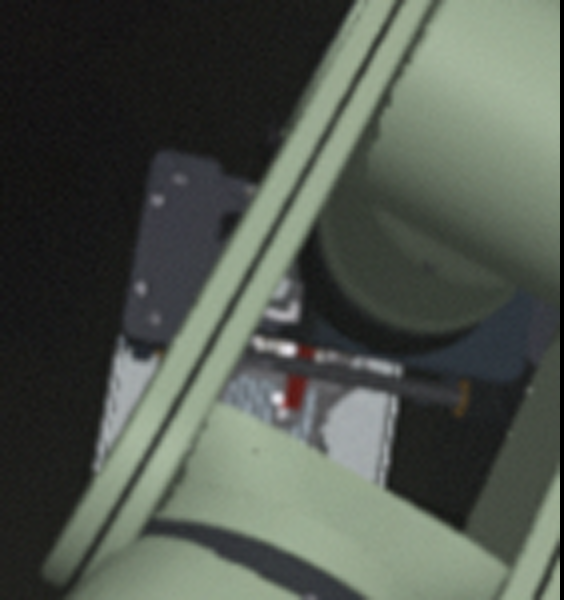

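View pics/c2.png

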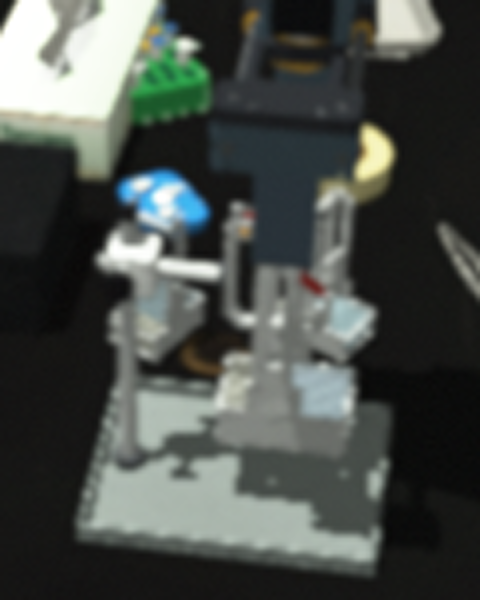

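Request:
move_arm(moves=[[0,0,0,0,0,0],[0,0,0,0,0,0],[0,0,0,0,0,0]])

```text
t: 2.7
eef_pos: [0.5657, -0.2249, 0.2241]
tcp_rot: [-3.14, 0.004, 3.077]
ft_force: [-1.2, 0.1, -0.0]
grip_width: 0.0909
```

Request:
move_arm(moves=[[0,0,10,0,0,0],[0,-1,20,0,0,0],[0,-1,30,0,0,0],[0,-1,40,0,0,0],[0,-1,47,0,0,0],[0,-1,51,0,0,0],[0,-1,51,0,0,0],[0,-1,51,0,0,0],[0,-1,51,0,0,0],[0,-1,51,0,0,0]])

```text
t: 3.53
eef_pos: [0.5651, -0.2262, 0.1712]
tcp_rot: [-3.141, 0.001, 3.077]
ft_force: [-0.9, -0.0, -0.1]
grip_width: 0.091
```

Request:
move_arm(moves=[[0,0,2,0,0,0],[0,0,2,0,0,0],[0,0,2,0,0,0],[0,0,2,0,0,0],[0,0,2,0,0,0],[0,0,2,0,0,0],[0,0,2,0,0,0],[0,0,2,0,0,0]], jaw=48, force=20)

```text
t: 4.2
eef_pos: [0.5647, -0.226, 0.1687]
tcp_rot: [3.142, 0.0, 3.077]
ft_force: [0.3, -0.3, -0.5]
grip_width: 0.0535
```

Gripped. I'll raise the grip force, then ease up slightly to take the weight.

Request:
move_arm(moves=[[0,0,0,0,0,0],[0,0,0,0,0,0],[0,0,0,0,0,0],[0,0,0,0,0,0],[0,0,0,0,0,0]], jaw=45, force=60)

```text
t: 4.62
eef_pos: [0.5647, -0.2261, 0.1687]
tcp_rot: [-3.142, 0.0, 3.077]
ft_force: [-0.7, -0.1, 0.2]
grip_width: 0.0538
```

```bash
python3 - <<'E'
from h import *
for i in range(1):
    e=ctrl.sense();print(e['ft_force'],e['torque'],e['eef_pos'])
E
```

```text
[-0.69159106 -0.14675227  0.1849288 ] [-0.06023907  0.03739801  0.03538474] [ 0.56472085 -0.2261037   0.16867817]
```

Request:
move_arm(moves=[[0,0,-1,0,0,0],[0,0,-1,0,0,0],[0,0,-1,0,0,0],[0,0,-1,0,0,0]])

```text
t: 4.95
eef_pos: [0.5645, -0.2259, 0.1692]
tcp_rot: [3.141, -0.001, 3.077]
ft_force: [0.1, -0.2, -3.2]
grip_width: 0.0537
```

Request:
move_arm(moves=[[-1,0,0,0,0,0],[-2,0,0,0,0,0],[-3,0,0,0,0,0],[-3,0,0,0,0,0]])

```text
t: 5.28
eef_pos: [0.5673, -0.2261, 0.1693]
tcp_rot: [3.141, -0.001, 3.077]
ft_force: [-1.2, 0.3, -2.8]
grip_width: 0.0539
```

Request:
move_arm(moves=[[-1,0,0,0,0,0],[-2,0,0,0,0,0],[-2,0,0,0,0,0]])

```text
t: 5.53
eef_pos: [0.5695, -0.2263, 0.1694]
tcp_rot: [3.141, -0.001, 3.077]
ft_force: [-1.8, -0.9, -2.5]
grip_width: 0.0536
```

Request:
move_arm(moves=[[-1,0,0,0,0,0],[-2,0,0,0,0,0],[-2,0,0,0,0,0]])

```text
t: 5.78
eef_pos: [0.5715, -0.2264, 0.1694]
tcp_rot: [3.141, -0.001, 3.077]
ft_force: [-2.0, 0.2, -2.6]
grip_width: 0.0535
```

```bash
cat > avg.py <<'E'
from h import *
F=[];T=[];Pp=[]
for i in range(6):
    optics.snapshot('top');e=ctrl.sense();F.append(e['ft_force']);T.append(e['torque']);Pp.append(e['eef_pos'])
print(e['t'],np.mean(F,0).round(2),np.std(F,0).round(2),np.mean(T,0).round(3),np.mean(Pp,0).round(4))
E
python3 avg.py
```

```text
6.0833 [-2.93  0.04 -2.7 ] [0.38 0.39 0.32] [ 0.068  0.512 -0.007] [ 0.5715 -0.2264  0.1695]
```

Request:
move_arm(moves=[[-1,0,0,0,0,0],[-2,0,0,0,0,0],[-2,0,0,0,0,0]])

```text
t: 6.33
eef_pos: [0.5735, -0.2266, 0.1694]
tcp_rot: [3.141, -0.001, 3.077]
ft_force: [-4.3, 0.0, -2.9]
grip_width: 0.0538
```

```bash
python3 avg.py
```

```text
6.6333 [-4.09  0.38 -3.4 ] [0.43 0.29 0.27] [0.066 0.645 0.015] [ 0.5735 -0.2266  0.1695]
```

Request:
move_arm(moves=[[-1,0,0,0,0,0],[-2,0,0,0,0,0],[-2,0,0,0,0,0]])

```text
t: 6.88
eef_pos: [0.5754, -0.2267, 0.1693]
tcp_rot: [3.141, -0.001, 3.077]
ft_force: [-4.2, 0.1, -5.1]
grip_width: 0.0538
```

```bash
python3 avg.py
```

```text
7.1833 [-4.38  0.51 -4.62] [0.46 0.58 0.54] [0.08  0.786 0.014] [ 0.5754 -0.2267  0.1694]
```

Request:
move_arm(moves=[[-1,0,0,0,0,0],[-2,0,0,0,0,0],[-2,0,0,0,0,0]])

```text
t: 7.43
eef_pos: [0.5765, -0.2268, 0.1694]
tcp_rot: [3.141, -0.003, 3.077]
ft_force: [-7.6, -0.2, -3.2]
grip_width: 0.0537
```

```bash
python3 avg.py
```

```text
7.7333 [-7.3   0.2  -3.74] [0.55 0.59 0.18] [0.083 1.194 0.029] [ 0.5765 -0.2268  0.1694]
```

Request:
move_arm(moves=[[-1,0,0,0,0,0],[-1,0,0,0,0,0],[-1,0,0,0,0,0]])

```text
t: 7.98
eef_pos: [0.5765, -0.2268, 0.1694]
tcp_rot: [3.141, -0.005, 3.077]
ft_force: [-9.8, -0.6, -3.3]
grip_width: 0.054
```

```bash
python3 avg.py
```

```text
8.2833 [-9.79  0.5  -3.03] [0.41 0.62 0.55] [0.086 1.581 0.02 ] [ 0.5765 -0.2268  0.1693]
```

Request:
move_arm(moves=[[0.5,0,-0.5,0,0,0],[0.8,0,-1,0,0,0],[0.8,0,-1.5,0,0,0],[0.8,0,-2,0,0,0],[0.8,0,-2,0,0,0]])

```text
t: 8.7
eef_pos: [0.5764, -0.2266, 0.1709]
tcp_rot: [3.141, -0.004, 3.077]
ft_force: [-7.5, 0.5, -6.1]
grip_width: 0.0534
```

```bash
python3 avg.py
```

```text
9.0 [-7.13  0.23 -5.72] [0.34 0.31 0.73] [ 0.095  1.197 -0.005] [ 0.5764 -0.2266  0.1709]
```

Request:
move_arm(moves=[[0,0,-0.5,0,0,0],[0,0,-1,0,0,0],[0,0,-1.5,0,0,0],[0,0,-1.5,0,0,0]])

```text
t: 9.33
eef_pos: [0.5763, -0.2265, 0.1723]
tcp_rot: [3.141, -0.004, 3.077]
ft_force: [-8.0, 1.0, -5.1]
grip_width: 0.0535
```

```bash
python3 avg.py
```

```text
9.6333 [-7.15  0.55 -5.75] [0.37 0.79 0.33] [0.126 1.236 0.019] [ 0.5763 -0.2265  0.1723]
```

Request:
move_arm(moves=[[0,0,-0.5,0,0,0],[0,0,-1,0,0,0],[0,0,-1.5,0,0,0],[0,0,-2.0,0,0,0],[0,0,-2,0,0,0]])

```text
t: 10.05
eef_pos: [0.5761, -0.2265, 0.1742]
tcp_rot: [3.141, -0.005, 3.077]
ft_force: [-7.5, 0.1, -5.4]
grip_width: 0.0538
```

```bash
python3 avg.py
python3 - <<'E'
from h import *
s=snap('side','side2');a=s['image'][110:260,280:400]
cv2.imwrite('pics/c3.png',cv2.resize(a,None,fx=4,fy=4,interpolation=2)[:,:,::-1])
E
```

```text
10.35 [-7.63  1.   -5.65] [0.32 0.57 0.57] [0.112 1.294 0.014] [ 0.5761 -0.2265  0.1742]
```

View pics/c3.png

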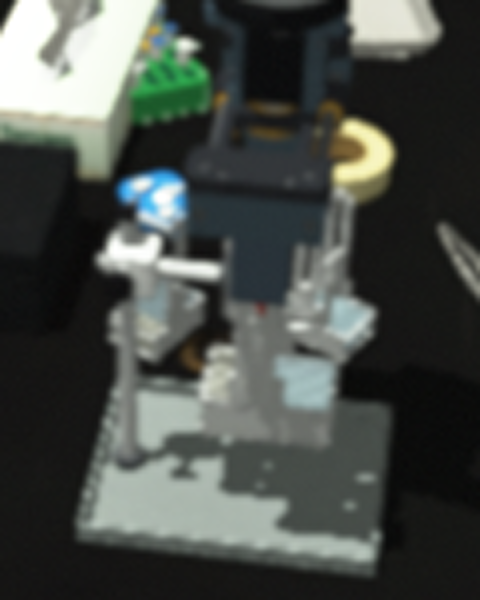

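```bash
python3 - <<'E'
from h import *
o=[cv2.resize(load(n)['image'][165:235,315:375],(480,560),interpolation=2) for n in('side0','side2')]
im=np.hstack(o);cv2.imwrite('pics/c4.png',cv2.resize(im,(800,467))[:,:,::-1])
E
```

```text
(no output)
```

View pics/c4.png

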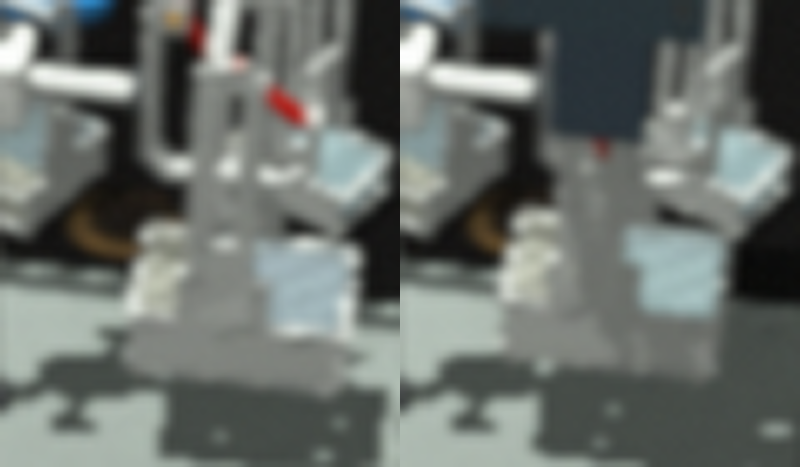

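Request:
move_arm(moves=[[1,0,-1,0,0,0],[2,0,-2,0,0,0],[3,0,-3,0,0,0],[4,0,-4,0,0,0],[5,0,-5,0,0,0],[6,0,-6,0,0,0],[6,0,-6,0,0,0]])

```text
t: 10.98
eef_pos: [0.5733, -0.2269, 0.1826]
tcp_rot: [-3.141, 0.004, 3.077]
ft_force: [-0.7, 0.0, -1.8]
grip_width: 0.0533
```

```bash
python3 avg.py
```

```text
11.2833 [-0.6  -0.31 -0.95] [0.51 0.35 0.74] [-0.001  0.099  0.002] [ 0.5728 -0.2268  0.182 ]
```

Request:
move_arm(moves=[[1,0,-1,0,0,0],[2,0,-2,0,0,0],[3,0,-3,0,0,0],[4,0,-4,0,0,0],[5,0,-5,0,0,0],[6,0,-6,0,0,0],[6,0,-6,0,0,0]])

```text
t: 11.87
eef_pos: [0.5658, -0.2262, 0.1874]
tcp_rot: [-3.142, 0.0, 3.077]
ft_force: [-0.3, -0.1, -1.9]
grip_width: 0.0541
```

```bash
python3 avg.py
```

```text
12.1667 [-0.87 -0.09 -1.59] [0.62 0.48 0.41] [ 0.034  0.121 -0.012] [ 0.566  -0.2262  0.1872]
```

Request:
move_arm(moves=[[1,0,-1,0,0,0],[2,0,-2,0,0,0],[3,0,-3,0,0,0],[4,0,-4,0,0,0],[5,0,-5,0,0,0],[6,0,-6,0,0,0],[7,0,-7,0,0,0],[8,0,-8,0,0,0],[8,0,-8,0,0,0]])

```text
t: 12.92
eef_pos: [0.5579, -0.2256, 0.1955]
tcp_rot: [-3.142, 0.0, 3.077]
ft_force: [-0.7, -0.8, -2.1]
grip_width: 0.0538
```

```bash
python3 avg.py
```

```text
13.2167 [-0.11  0.14 -1.69] [0.48 0.35 0.39] [0.027 0.063 0.001] [ 0.558  -0.2256  0.1952]
```

Request:
move_arm(moves=[[0.5,0,-1,0,0,0],[1,0,-2,0,0,0],[2,0,-3,0,0,0],[2.5,0,-4,0,0,0],[3,0,-5,0,0,0],[3.5,0,-6,0,0,0],[4,0,-7,0,0,0],[4,0,-7,0,0,0]])

```text
t: 13.88
eef_pos: [0.5541, -0.2254, 0.2025]
tcp_rot: [-3.141, 0.001, 3.077]
ft_force: [0.3, 0.1, -1.4]
grip_width: 0.0537
```

```bash
python3 avg.py
```

```text
14.1833 [ 0.66 -0.19 -1.89] [0.3  0.46 0.26] [ 0.011 -0.019  0.001] [ 0.554  -0.2254  0.2021]
```

Request:
move_arm(moves=[[1,0,-1,0,0,0],[2,0,-1.5,0,0,0],[3,0,-2,0,0,0],[4.5,0,-2,0,0,0],[6,0,-2,0,0,0],[8,0,-2,0,0,0],[10,0,-2,0,0,0]])

```text
t: 14.77
eef_pos: [0.5437, -0.2246, 0.2041]
tcp_rot: [3.141, -0.0, 3.077]
ft_force: [0.4, 0.3, -1.9]
grip_width: 0.0536
```

```bash
python3 avg.py
```

```text
15.0667 [-0.2   0.08 -1.58] [0.44 0.6  0.2 ] [ 0.027  0.018 -0.007] [ 0.5437 -0.2247  0.2042]
```

Request:
move_arm(moves=[[1.5,0,0,0,0,0],[4,0,0,0,0,0],[7,0,0,0,0,0],[10,0,0,0,0,0],[13,0,0,0,0,0],[16,0,0,0,0,0],[20,0,-1,0,0,0],[24,0,-2,0,0,0],[28,0,-3,0,0,0],[32,0,-4,0,0,0],[36,0,-5,0,0,0],[40,0,-6,0,0,0],[44,0,-6,0,0,0],[47,0,-6,0,0,0],[49,0,-6,0,0,0],[50,0,-6,0,0,0],[50,0,-6,0,0,0]])

```text
t: 16.48
eef_pos: [0.4939, -0.2215, 0.2101]
tcp_rot: [3.142, 0.0, 3.077]
ft_force: [0.7, -0.0, -2.3]
grip_width: 0.0536
```

```bash
python3 avg.py
python3 - <<'E'
from h import *
s=snap('side','side3');t=snap('top','top3')
cv2.imwrite('pics/c5.png',cv2.resize(s['image'][110:310,260:460],(600,600),interpolation=2)[:,:,::-1])
E
```

```text
16.7833 [-0.15  0.01 -2.41] [0.4  0.32 0.6 ] [ 0.043 -0.015 -0.01 ] [ 0.4942 -0.2215  0.2101]
```

View pics/c5.png

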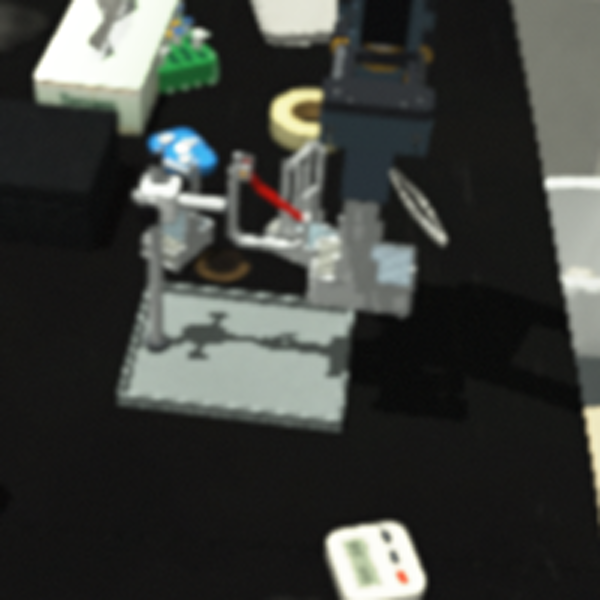

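```bash
python3 - <<'E'
from h import *
m=lambda t:10*t**3-15*t**4+6*t**5
a=[m(i/36) for i in range(37)]
print([[round(-97*x),round(484*x),round(-45*m(min(1,i/16)))] for i,x in enumerate(a[:19])][1:])
print([[round(-97*(x-.5)),round(484*(x-.5)),0] for x in a[19:]])
s=load('side0');t=load('top0')
# tray floor via blur-safe contour, quadrilateral on rim plane
for im in(t,load('side3')):
  hsv=cv2.cvtColor(im['image'],cv2.COLOR_RGB2HSV)
  m_=((hsv[...,1]<40)&(hsv[...,2]>150)).astype(np.uint8)
  for c in cv2.findContours(m_,0,1)[0]:
    A=cv2.contourArea(c)
    if A>3000:
      M=cv2.moments(c);u,v=M['m10']/A,M['m01']/A
      P=np.array([onz(im,*q[0].astype(float),0.02)[:2] for q in c]).astype(np.float32)
      r=cv2.minAreaRect(P)
      if abs(r[0][1]-.256)<.05 and abs(r[0][0]-.61)<.05: print(r)
E
```

```text
[[0, 0, 0], [0, 1, -1], [0, 2, -2], [-1, 6, -5], [-2, 10, -8], [-3, 17, -12], [-5, 26, -17], [-7, 37, -22], [-10, 50, -28], [-13, 65, -33], [-17, 83, -37], [-20, 102, -40], [-25, 122, -43], [-29, 144, -44], [-34, 168, -45], [-38, 192, -45], [-43, 217, -45], [-48, 242, -45]]
[[-5, 25, 0], [-10, 50, 0], [-15, 74, 0], [-20, 98, 0], [-24, 120, 0], [-28, 140, 0], [-32, 159, 0], [-35, 177, 0], [-38, 192, 0], [-41, 205, 0], [-43, 216, 0], [-45, 225, 0], [-46, 232, 0], [-47, 236, 0], [-48, 240, 0], [-48, 241, 0], [-48, 242, 0], [-48, 242, 0]]
((0.614386260509491, 0.2550845742225647), (0.15206211805343628, 0.24283963441848755), 6.947062969207764)
((0.6165742874145508, 0.25616782903671265), (0.1542365401983261, 0.24423281848430634), 6.972834587097168)
```

Request:
move_arm(moves=[[0,0,0,0,0,0],[0,1,-1,0,0,0],[0,2,-2,0,0,0],[-1,6,-5,0,0,0],[-2,10,-8,0,0,0],[-3,17,-12,0,0,0],[-5,26,-17,0,0,0],[-7,37,-22,0,0,0],[-10,50,-28,0,0,0],[-13,65,-33,0,0,0],[-17,83,-37,0,0,0],[-20,102,-40,0,0,0],[-25,122,-43,0,0,0],[-29,144,-44,0,0,0],[-34,168,-45,0,0,0],[-38,192,-45,0,0,0],[-43,217,-45,0,0,0],[-48,242,-45,0,0,0]])

```text
t: 18.38
eef_pos: [0.558, 0.0196, 0.2559]
tcp_rot: [3.141, 0.001, 3.077]
ft_force: [0.1, 0.5, -2.4]
grip_width: 0.0538
```

Request:
move_arm(moves=[[-5,25,0,0,0,0],[-10,50,0,0,0,0],[-15,74,0,0,0,0],[-20,98,0,0,0,0],[-24,120,0,0,0,0],[-28,140,0,0,0,0],[-32,159,0,0,0,0],[-35,177,0,0,0,0],[-38,192,0,0,0,0],[-41,205,0,0,0,0],[-43,216,0,0,0,0],[-45,225,0,0,0,0],[-46,232,0,0,0,0],[-47,236,0,0,0,0],[-48,240,0,0,0,0],[-48,241,0,0,0,0],[-48,242,0,0,0,0],[-48,242,0,0,0,0],[-48,242,0,0,0,0],[-48,242,0,0,0,0]])

```text
t: 20.05
eef_pos: [0.6212, 0.2549, 0.2553]
tcp_rot: [-3.142, 0.0, 3.076]
ft_force: [-1.0, 1.0, -1.8]
grip_width: 0.0537
```

```bash
python3 avg.py
python3 - <<'E'
from h import *
s=snap('side','side4');t=snap('top','top4')
cv2.imwrite('pics/c6.png',s['image'][:,:,::-1])
E
```

```text
20.35 [-0.33  0.3  -2.15] [0.35 0.2  0.37] [ 0.008 -0.026  0.003] [0.6212 0.2551 0.2552]
```

View pics/c6.png

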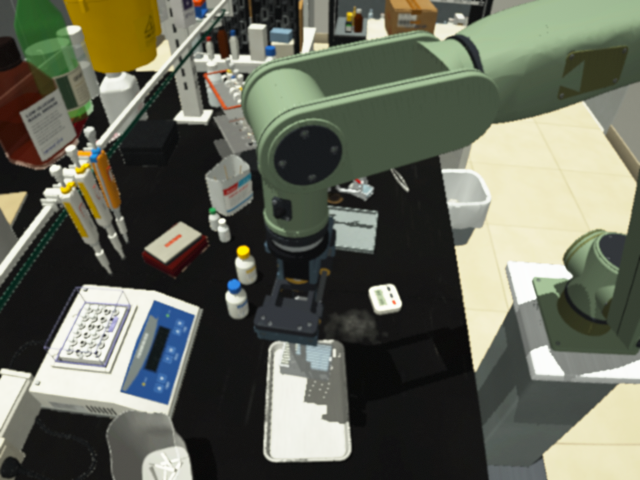

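Request:
move_arm(moves=[[0,0,1,0,0,0],[0,0,3,0,0,0],[0,0,7,0,0,0],[0,0,13,0,0,0],[0,0,21,0,0,0],[0,0,31,0,0,0],[0,0,42,0,0,0],[0,0,53,0,0,0],[0,0,64,0,0,0],[0,0,75,0,0,0],[0,0,86,0,0,0],[0,0,96,0,0,0],[0,0,105,0,0,0],[0,0,112,0,0,0],[0,0,117,0,0,0],[0,0,120,0,0,0],[0,0,122,0,0,0],[0,0,123,0,0,0],[0,0,123,0,0,0]])

```text
t: 22.03
eef_pos: [0.6214, 0.2554, 0.1324]
tcp_rot: [3.141, 0.0, 3.077]
ft_force: [-0.6, -0.7, -1.0]
grip_width: 0.0534
```

```bash
python3 avg.py
```

```text
22.3333 [-0.    0.27 -1.63] [0.44 0.54 0.42] [ 0.037  0.029 -0.002] [0.6215 0.2554 0.1326]
```

Request:
move_arm(moves=[[0,0,1,0,0,0],[0,0,2,0,0,0],[0,0,3,0,0,0],[0,0,4,0,0,0],[0,0,5,0,0,0],[0,0,6,0,0,0],[0,0,7,0,0,0],[0,0,8,0,0,0],[0,0,9,0,0,0],[0,0,9,0,0,0]])

```text
t: 23.17
eef_pos: [0.6211, 0.2552, 0.1229]
tcp_rot: [-3.141, -0.0, 3.077]
ft_force: [-0.2, -0.2, -2.1]
grip_width: 0.0538
```

```bash
python3 avg.py
```

```text
23.4667 [ 0.26  0.1  -1.71] [0.25 0.78 0.73] [ 0.036 -0.012  0.003] [0.6213 0.2553 0.1232]
```

Request:
move_arm(moves=[[0,0,0.5,0,0,0],[0,0,1,0,0,0],[0,0,1.5,0,0,0],[0,0,2,0,0,0],[0,0,2.5,0,0,0],[0,0,3,0,0,0],[0,0,3,0,0,0]])

```text
t: 24.05
eef_pos: [0.6212, 0.2553, 0.12]
tcp_rot: [-3.142, -0.0, 3.077]
ft_force: [0.0, -0.1, -2.2]
grip_width: 0.0538
```

```bash
python3 avg.py
```

```text
24.35 [ 0.03 -0.02 -2.09] [0.59 0.71 0.44] [ 0.035 -0.01   0.005] [0.6213 0.2553 0.1202]
```

Request:
move_arm(moves=[[0,0,0.5,0,0,0],[0,0,1,0,0,0],[0,0,1.5,0,0,0],[0,0,1.5,0,0,0]])

```text
t: 24.68
eef_pos: [0.6213, 0.2553, 0.1189]
tcp_rot: [3.141, 0.0, 3.077]
ft_force: [0.9, 0.4, -0.5]
grip_width: 0.0532
```

```bash
python3 avg.py
```

```text
24.9833 [-0.09  0.18  0.4 ] [0.75 0.55 0.65] [-0.03   0.116 -0.014] [0.6213 0.2553 0.1189]
```

Request:
move_arm(moves=[[0,0,0.5,0,0,0],[0,0,0.8,0,0,0],[0,0,0.8,0,0,0]], force=10)

```text
t: 25.23
eef_pos: [0.6214, 0.2554, 0.1189]
tcp_rot: [3.141, 0.001, 3.077]
ft_force: [-2.5, 0.3, 4.9]
grip_width: 0.0537
```

```bash
python3 avg.py
```

```text
25.5333 [-1.86 -0.68  5.52] [0.28 0.49 0.33] [-0.216  0.351 -0.047] [0.6214 0.2554 0.1189]
```

Request:
move_arm(moves=[[0,0,0,0,0,0],[0,0,0,0,0,0],[0,0,0,0,0,0],[0,0,0,0,0,0]], force=3)

```text
t: 25.87
eef_pos: [0.6216, 0.2554, 0.1182]
tcp_rot: [3.141, 0.001, 3.077]
ft_force: [-0.1, -0.2, 5.0]
grip_width: 0.0543
```

Request:
move_arm(moves=[[0,0,0,0,0,0],[0,0,0,0,0,0],[0,0,0,0,0,0],[0,0,0,0,0,0],[0,0,0,0,0,0],[0,0,0,0,0,0]], jaw=75)

```text
t: 26.37
eef_pos: [0.6212, 0.2553, 0.1176]
tcp_rot: [-3.142, -0.0, 3.077]
ft_force: [0.0, 0.7, -0.4]
grip_width: 0.0748
```

```bash
python3 avg.py
```

```text
26.6667 [-0.08 -0.08  0.08] [0.27 0.22 0.78] [ 0.017 -0.021 -0.007] [0.6212 0.2553 0.1178]
```

Request:
move_arm(moves=[[0,0,-2,0,0,0],[0,0,-6,0,0,0],[0,0,-12,0,0,0],[0,0,-20,0,0,0],[0,0,-30,0,0,0],[0,0,-42,0,0,0],[0,0,-55,0,0,0],[0,0,-70,0,0,0],[0,0,-85,0,0,0],[0,0,-100,0,0,0],[0,0,-115,0,0,0],[20,0,-130,0,0,0],[50,0,-140,0,0,0],[80,0,-145,0,0,0],[110,0,-145,0,0,0],[140,0,-145,0,0,0],[170,0,-145,0,0,0],[190,0,-145,0,0,0],[200,0,-145,0,0,0],[200,0,-145,0,0,0]])

```text
t: 28.33
eef_pos: [0.4203, 0.2684, 0.2643]
tcp_rot: [3.14, 0.001, 3.078]
ft_force: [0.2, 0.8, -0.8]
grip_width: 0.075
```

```bash
python3 - <<'E'
from h import *
s=snap('side','side5');t=snap('top','top5')
cv2.imwrite('pics/c7.png',np.vstack([cv2.resize(x,(400,300)) for x in(cv2.resize(s['image'][300:480,220:400],(400,300)),t['image'])])[:,:,::-1])
C=cloud(s)
m=(abs(C[...,0]-.614)<.06)&(abs(C[...,1]-.2556)<.06)&(C[...,2]>.035)&(C[...,2]<.2)
P=C[m];print(len(P),(np.percentile(P,[1,50,99],axis=0)).round(3))
h=P[P[:,2]>.1];l=P[(P[:,2]<.05)]
print(h.mean(0).round(4),l.mean(0).round(4), np.percentile(h,[2,98],axis=0).round(3),np.percentile(l,[2,98],axis=0).round(3))
o=load('side0');to=load('top0')
def dif(a,b,r): 
  v0,v1,u0,u1=r;return np.abs(a['image'][v0:v1,u0:u1].astype(int)-b['image'][v0:v1,u0:u1]).mean().round(1)
print('timer',dif(s,o,(275,320,360,410)),'bottles',dif(s,o,(240,325,215,270)))
E
```

```text
1168 [[0.578 0.23  0.035]
 [0.619 0.263 0.081]
 [0.652 0.284 0.154]]
[0.623  0.2589 0.1344] [0.6107 0.2586 0.0379] [[0.608 0.23  0.102]
 [0.636 0.284 0.154]] [[0.577 0.231 0.035]
 [0.653 0.284 0.048]]
timer 0.9 bottles 1.3
```

View pics/c7.png

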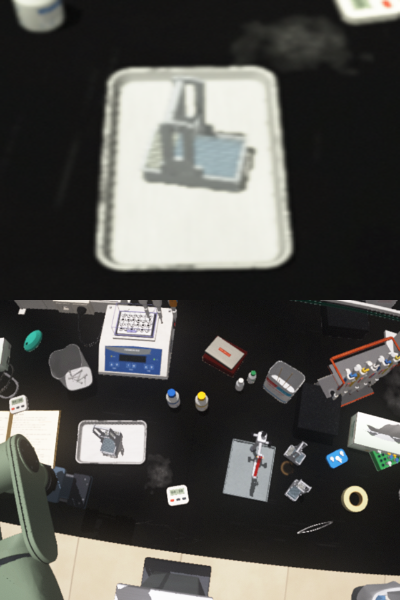

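View pics/side5.png

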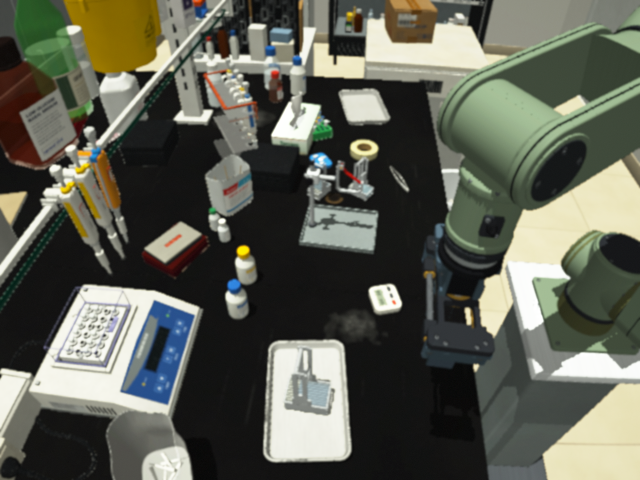

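The rack stands upright in the tray at about pixel (308,395) in the side view. The timer (385,298) and the bottles (236,300) and (246,265) are unmoved, and the arm is clear, so I'm handing in.

```bash
python3 -c "
from rig import ctrl,workorder
print(ctrl.sense()['joint_velocities'].round(4));print(workorder.job_done())"
```

```text
[-0.0123  0.0222 -0.0084 -0.0004 -0.0007  0.0019]
the job is handed in; nothing more can be done
None
```

The rack is off the hook and standing upright in the steel tray. I let go of it, backed the arm clear and handed the job in after about 28 s.

- **Keeper and hook:** I gripped the handle and took the rack's weight. I then pushed back until the keeper's hard stop, which I felt after about 12 mm. The highest wrist force I read was about 10 N. I then lifted 5 mm while pressing back at 7–8 N, went up and forward at roughly 45°, and moved the rack clear of the tip.
- **Placing:** I carried the rack smoothly and set it down with about 5–6 N on the wrist, then reduced the grip before opening.
- **Last checks:**
  - The depth points put the rack close to the tray's centre (within about 10 mm). Its strap tops are at 0.154 m, as expected for a rack flat on the tray floor.
  - The timer and both bottles look unchanged from the first pictures.
  - After release the wrist force was about zero.
- **Limits of these checks:** I judged the tilt from pictures and the strap-top height, not by a direct angle measurement. No check failed. In one side picture the handle seemed slanted; a closer crop against the first picture showed it was shadow.

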